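Screw the bean hopper onto the grinder until its window faces the mark

TASK

Fit the bean hopper onto the coffee grinder: feel for the brass drive bar under it and let the hopper drop fully home over the bar, without pressing hard, before you screw. Then screw it down clockwise (seen from above) by its fin until the white sight window faces the orange mark on the grinder, and not past it; there is no stop to turn against. Let go, leaving the hopper upright and seated, and do not disturb the things around.

Things in the scene. Friction and masses are not known exactly. Their poses are not given: they have to be found in the camera images.
- hopper: Loose bean hopper, about 0.24 kg, upright, 93 mm diameter, 104 mm high. Origin: centre of its underside; z up. Black foot ring (64 mm diameter, z 0 to 14), amber funnel, black lid (top at z = 72) with a grip fin. Its white sight window is on its -x side; a white tick on the lid points to it.
- fin (a point): Point to grip the hopper: on its axis, 94 mm above its underside, in the black fin on the lid (52 mm long along x, 14 mm thick along y, from 72 to 104 mm above the underside). Has the hopper's axes; the fingers close along its y.
- slot (a point): Centre of the hopper's underside (axes as the hopper). A slot 19.5 mm wide, 55 mm long along x and 14 mm deep is cut here; it takes the grinder's drive bar.
- window (a point): Centre of the outer face of the hopper's white sight window (frame 30 x 26 mm), at (-48.5, 0, 51) mm in the hopper's frame; it looks along the hopper's -x.
- grinder: Fixed coffee grinder base, black with steel bands, 125 mm diameter, body 78 mm high; origin: centre of its underside, z up; orange mark on its -x side. On top a steel threaded collar, 66 mm diameter, with a brass drive bar across it. The collar turns stiffly (about 0.4 N m, no stop within 60 degrees past the mark) on a right-hand thread, 12 mm a turn: clockwise from above it goes down.
- bar (a point): On the grinder's axis, 106 mm above its foot (fixed, axes as the grinder): top of the drive bar when tight, along the grinder's x. The bar is 48 x 16 mm, 12 high; the upper 6 mm are roof-shaped, so a slot not pushed home slips off. It starts 40 to 80 degrees anticlockwise (from above) of tight, 1.3 to 2.7 mm higher, at an angle no reading tells; the window must go on that far from the mark.
- seat (a point): On the grinder's axis, 94 mm above its foot: where the centre of the hopper's underside is when it is home on the collar and screwed to the mark; axes as the grinder. The collar is sprung: pressed, it yields 2 mm (4 N rising to 6 N), then is solid. A hopper not lined up rides on the bar, 12 mm high. Over 15 N on the bar, or 40 N once home, does damage.
- mark (a point): The orange index mark on the grinder's front, at (-56, 0, 70) mm in the grinder's frame.
- pole (a point): Top, 0.43 m up, of a thin fixed pole with a red flag, at the right of the grinder, between it and where the arm starts: pass above it or round it.
- pink_bottle (a point): Top, 0.376 m up, of a fixed slender pink bottle (64 mm diameter) with a black cap, between the robot and the grinder; grey cartons up to 0.21 m stand left of it. Reach over it.
- pepper_mill: Loose wooden pepper mill, 58 mm diameter, 160 mm high, origin at the centre of its underside; leave it alone.
- tea_box: Loose black tea carton, 68 x 136 x 69 mm, origin at the centre of its underside; leave it alone.
- spice_jar: Loose glass spice jar with a green cap, 46 mm diameter, 106 mm high, origin at the centre of its underside; leave it alone.
Things that resemble listed ones, but are neither listed nor needed, are in the scene too. What is shaped like the hopper but blue is not meant.

How it is judged:
On the way, in this order (a step that is already met when the one before it is completed fails the run):
1. the hopper is home over the drive bar while its window is still at least 27 degrees short of the mark (horizontal distance between hopper and seat below 0.006 m and z of hopper in the frame of seat between -0.004 and 0.0045 m and angle between hopper's own z axis and vertical below 0.07 rad and y of window in the frame of grinder below -0.022 m), for 0.2 s.
2. the hopper is screwed down until its window faces the mark (horizontal distance between hopper and seat below 0.006 m and z of hopper in the frame of seat between -0.002 and 0.002 m and angle between hopper's own z axis and vertical below 0.07 rad and y of window in the frame of grinder between -0.0067 and 0.0067 m and x of window in the frame of grinder below -0.03 m), for 0.2 s.
At the end, for the whole second after the job is handed in: The hopper stands upright (within 4 degrees) and still on the grinder's collar, its axis within 6 mm of the grinder's and its underside within 2 mm of the tight height, with the window within 8 degrees (6.7 mm) of the orange mark (all of step 2 and linear speed of hopper below 0.01 m/s and angular speed of hopper below 0.1 rad/s); the robot touches nothing.
It fails at once if more than 15 N between hopper and grinder while the hopper is not home (over 4.5 mm above the tight height) (contact force between hopper and grinder above 15 N and z of hopper in the frame of seat above 0.0045 m).
It fails at once if more than 40 N between hopper and grinder (contact force between hopper and grinder above 40 N).
It fails at once if the seated hopper is turned more than 14 degrees past the mark (horizontal distance between hopper and seat below 0.006 m and z of hopper in the frame of seat between -0.004 and 0.0045 m and angle between hopper's own z axis and vertical below 0.07 rad and y of window in the frame of grinder above 0.0118 m and x of window in the frame of grinder below -0.02 m).
It fails at once if the hopper is tipped over (angle between hopper's own z axis and vertical above 0.6 rad).
It fails at once if a bystander is moved more than 3 cm (distance of any of pepper_mill, tea_box, spice_jar from where it was at the start of the episode above 0.03 m).
It also fails if it takes over 64 s, if anything falls off the work surface, if the arm or the gripper's body presses on something with over 40 N, if the wrist force passes 120 N, or if a joint passes its speed limit or range.

ROBOT

A 6-joint arm with a two-finger parallel gripper is mounted at the origin on a cart in front of the work surface, level with it; the furniture and walls round the work are solid. World frame = base frame: x ahead of the robot, y to its left, z up, the work surface at z = 0. Lengths are in m, angles in rad, forces in N, time in s.
With the tool pointing down it reaches from about 0.35 to 0.975 m from the base axis. Payload 4.9 kg.
Tool frame: the origin (TCP) lies on the centre line of the jaws, within the pads' length; the fingertips stand manip.tip_reach ahead of it and the grasp point (between the pads) is the TCP (manip.tip_reach is the distance from the TCP to the fingertips, in m); z points along the fingers, y is the line along which they close (so a half turn about z gives the same grasp; the last joint's range is limited). The gripper opens to 85 mm and grips with 20 to 120 N. Pads are 22 mm wide; open, the fingers measure 114 mm over their backs; the gripper's body (76 mm by 85 mm) begins 54 mm behind the grasp point. The pads swing forward as they close: fully open they stand 13 mm farther back than shut.
Start: joints at [-1.389, 0.053, 1.613, -0, 1.476, -0.119], TCP at [0.185, -0.597, 0.25] pointing down, gripper open.
Joint ranges: [-3.01, 3.01], [-1.01, 2.22], [0.06, 2.58], [-1.02, 4.17], [0.09, 2.62], [-3.14, 3.14]. Speed limits (rad/s): [2.57, 2.57, 3.14, 3.14, 3.14, 3.14].

INTERFACE

Orientations are given as a unit quaternion [w, x, y, z].
In Python, from plant import manip gives the robot as it stands. The module is installed in compiled form; this text tells all that it offers.
- The arm moves only by the tool move_arm, never from a script. Its argument "rows" is a list of rows, each a list of 7 numbers: the shift along the tool's x, y, z in cm, then the turn, a rotation vector about the tool's x, y, z in degrees, then the opening, from -1 (shut) to 1 (fully open). In form: [[tx, ty, tz, ax, ay, az, jaw], ...]. A call has 1 to 20 rows; each row shifts and turns the commanded pose from where the row before left it, along the tool's axes as they then stand; what a row does not reach is not made up. A row lasts 1/12 s, in which the tool goes at most 41.7 mm and 7.16 degrees, less where a joint would pass 70% of its speed; a pose out of reach is approached as far as the arm can. A call is refused whole if a number of a shift passes 4.17 or a number of a turn 7.16, either way. A call with a gripper value outside its range is refused whole. The fingers move at their own pace and stop on an object; the grip force is fixed at half the most. Time passes only in rows, so rows that do not move let the fingers close. It gives the time, the measured TCP pose, the force, the opening and the grip force at its end, in the units of the state.
- manip.state(): the state, without advancing time (a new reading comes with each control period).
- manip.grab_frame(name): name is "side" or "top"; returns a dict with "img" (480x640x3 uint8, blue, green, red), "mtx" (3x3 intrinsics, pixels), "k1" (the pictures are not rectified: a ray, as slopes to the right and down, at radius r is drawn at 1 + k1 r^2 times it, then the intrinsics apply), "R" (3x3) and "t" (3): a world point X has camera coordinates R X + t. Camera axes: x right, y down, z forward; pixel columns grow to the right and rows downward; lengths in m; the calibration is good to about 2 mm. A picture is of the moment at which its call begins. There is no depth.
- manip.job_done(): hands the job in; it is judged then, once.
The state is a dict: "time": time; "joint_pos": joint angles; "joint_vel": joint speeds; "joint_efforts": joint torques, N m; "tool_pos": TCP position; "tool_rot": TCP orientation; "contact_force": force on the tool from outside, world axes, zero at the start; "ft_torque": the same for the moment, N m; "gripper_width": opening from 0.0 (shut) to 1.0 (fully open); "grasp_force": force on a finger pad.
Only numpy, scipy, OpenCV 4.12 (cv2) and the standard library are available. Lean on these libraries where they do the work, as an engineer would, in place of code of your own. Each camera call takes 0.05 s, during which the arm holds its last target. There are 200 camera calls.

## Working session

There is one attempt and no reset: what is moved stays moved. The work goes in short steps, Python scripts to look and compute and a tool call to move; the robot and the scene stay as the last step left them, time stands still between calls to the robot, and variables do not carry over. Pictures are saved under pics/ and viewed, at most 10 in all, crops included, and the job is handed in when it is done.

Besides the shell and the picture viewer there is one more tool, called after "Emit:" by a JSON object that holds its "op" and its "data", one argument or row to a line. move_arm: Moves the arm, as the interface text tells. Its arguments: {"type":"object","properties":{"rows":{"type":"array","items":{"type":"array","items":{"type":"number"}}}},"required":["rows"]}

```bash
mkdir -p pics
cat > h.py <<'E'
import numpy as np, cv2, pickle
from plant import manip
def grab(n,f):
    d=manip.grab_frame(n); cv2.imwrite(f'pics/{f}.png',d['img']); pickle.dump(d,open(f'pics/{f}.pkl','wb')); return d
def load(f): return pickle.load(open(f'pics/{f}.pkl','rb'))
def ray(d,u,v):
    K=d['mtx']; x=np.array([(u-K[0,2])/K[0,0],(v-K[1,2])/K[1,1]]); s=x.copy()
    for _ in range(20): s=x/(1+d['k1']*(s@s))
    r=np.array([s[0],s[1],1.]); R=np.array(d['R']); c=-R.T@np.array(d['t']); r=R.T@r
    return c,r/np.linalg.norm(r)
def atz(d,u,v,z):
    c,r=ray(d,u,v); return c+r*(z-c[2])/r[2]
def tri(*o):
    A=np.zeros((3,3));b=np.zeros(3)
    for d,u,v in o:
        c,r=ray(d,u,v);P=np.eye(3)-np.outer(r,r);A+=P;b+=P@c
    X=np.linalg.solve(A,b)
    return X,[np.linalg.norm((np.eye(3)-np.outer(r,r))@(X-c)) for c,r in [ray(*q) for q in o]]
def proj(d,X):
    p=np.array(d['R'])@np.array(X)+np.array(d['t']); s=p[:2]/p[2]; s=s*(1+d['k1']*(s@s)); K=d['mtx']
    return K[0,0]*s[0]+K[0,2],K[1,1]*s[1]+K[1,2]
def crop(f,u0,v0,u1,v1,k,o): cv2.imwrite(f'pics/{o}.png',cv2.resize(load(f)['img'][v0:v1,u0:u1],None,fx=k,fy=k,interpolation=cv2.INTER_CUBIC))
E
python3 -c "
from h import *
for n in('side','top'):
    d=grab(n,n+'0'); print(n,d['k1'],d['mtx'][0],-np.array(d['R']).T@d['t'],d['R'][2])
s=manip.state();print(s,manip.tip_reach)"
```

```text
side 0.013074370752379926 [487.57234666   0.         322.47060745] [0.10374831 1.02088141 1.19970548] [ 0.29678725 -0.69101934 -0.65909756]
top 0.0018220468571886312 [547.48213812   0.         330.13979834] [0.20131704 0.02575924 1.79601505] [ 0.22364221 -0.00382683 -0.9746638 ]
{'time': 0.1, 'joint_pos': array([-1.38899537e+00,  5.33395175e-02,  1.61416290e+00,  2.87776817e-05,
        1.47599347e+00, -1.18969694e-01]), 'joint_vel': array([ 1.14841937e-03, -4.38961792e-04, -4.90946519e-03, -8.51372088e-04,
        6.51942440e-05,  3.82246949e-04]), 'joint_efforts': array([ 1.70651761e-03, -3.94899881e+01, -3.71364498e+01, -2.12949334e-05,
        3.84449173e-03, -8.19469932e-06]), 'tool_pos': array([ 0.18508977, -0.59641197,  0.24915203]), 'tool_rot': array([-9.51595631e-04,  9.88713180e-01,  1.49817694e-01, -1.55748215e-05]), 'contact_force': array([-0.0903442 ,  0.05898609, -0.3590148 ]), 'ft_torque': array([ 0.04427238,  0.00607605, -0.00033678]), 'grasp_force': 0.0, 'gripper_width': 0.9974302780491615} 0.019
```

View pics/side0.png

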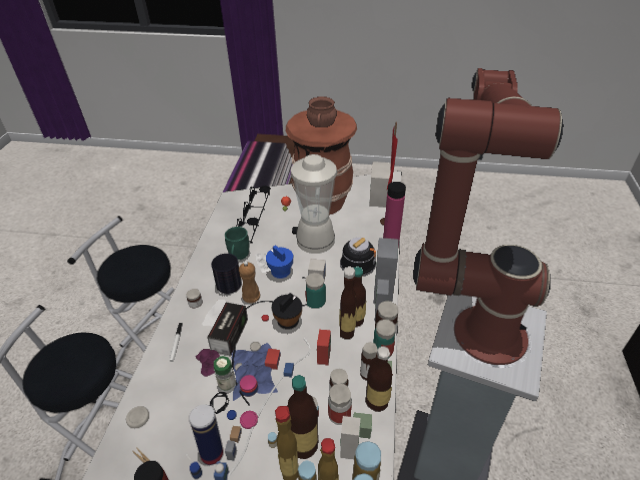

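View pics/top0.png

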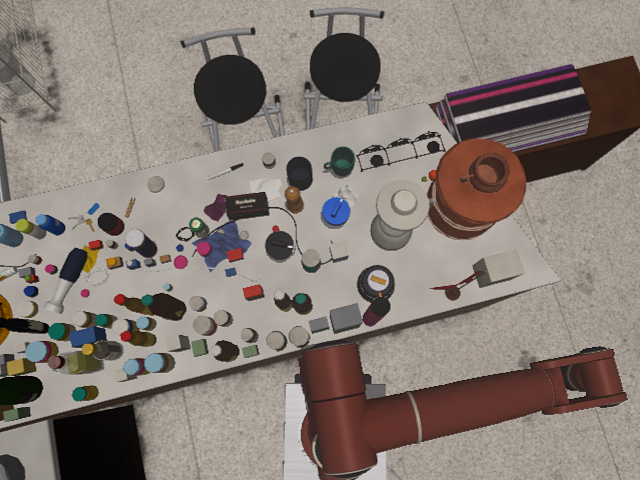

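Side view: the candidate hoppers are the black/amber one at (287,309), the blue one at (280,262), and another black can at (226,273). The black-and-amber one with fin and tick fits; the blue one is excluded by the text. The grinder is at (358,252). In the top view the hopper is at (280,245) and the grinder at (376,282). I'll confirm in an enlarged crop.

```bash
python3 -c "
from h import *
f=lambda n,u,v:cv2.resize(load(n)['img'][v-30:v+30,u-40:u+40],(400,300),interpolation=cv2.INTER_CUBIC)
cv2.imwrite('pics/c1.png',np.vstack([np.hstack([f('side0',287,310),f('side0',358,255)]),np.hstack([f('top0',280,245),f('top0',376,285)])]))"
```

```text
(no output)
```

View pics/c1.png

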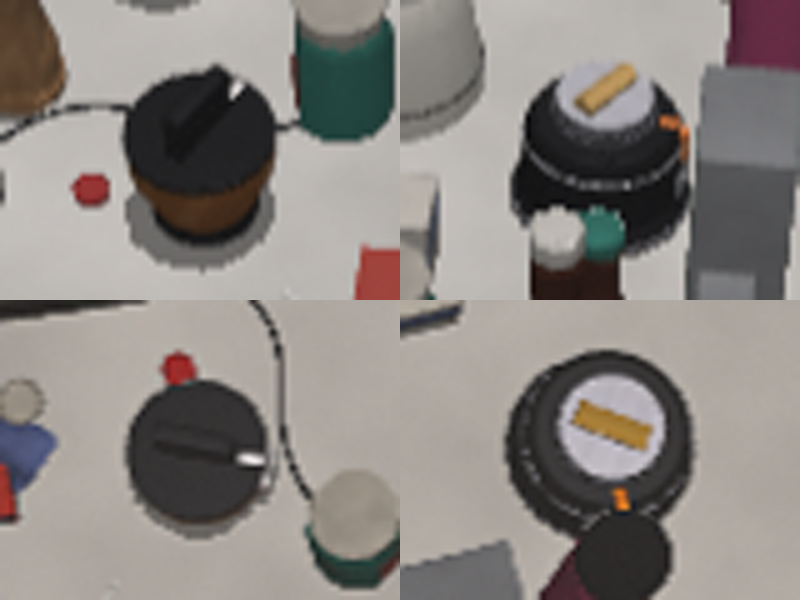

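```bash
cat > m.py <<'E'
from h import *
s,t=load('side0'),load('top0')
c=lambda d,u0,v0,x,y:(d,u0+(x+.5)/5-.5,v0+(y+.5)/5-.5)
HS=lambda x,y:c(s,247,280,x,y); HT=lambda x,y:c(t,240,215,x,y-300)
GS=lambda x,y:c(s,318,225,x-400,y); GT=lambda x,y:c(t,336,255,x-400,y-300)
p=lambda n,X:print(n,np.round(X[0],4),np.round(X[1],4))
p('tick',tri(HS(236,90),HT(250,460)))
p('lid',tri(HS(200,131),HT(198,449)))
p('barc',tri(GS(607,88),GT(612,425)))
p('collar',tri(GS(605,97),GT(611.5,426.5)))
p('orangeTop',tri(GS(672,122),GT(621,494)))
# grinder bar ends at top, hopper bits at known z
print('bar ends', [np.round(atz(*GT(x,y),.106)[:2],4) for x,y in((574,412),(651,438))])
# image code: centroids of orange and brass
for d,n,(u0,v0,u1,v1) in((s,'s',(318,225,398,285)),(t,'t',(336,255,416,315))):
    h=cv2.cvtColor(d['img'],cv2.COLOR_BGR2HSV)[v0:v1,u0:u1]
    for k,lo,hi in(('orange',(5,200,150),(16,255,255)),('brass',(17,100,80),(30,255,255))):
        m=cv2.inRange(h,lo,hi);y,x=np.nonzero(m);print(n,k,len(x),x.mean()+u0,y.mean()+v0)
p('pinktop',tri((s,397,188),(t,380,300)))
E
python3 m.py
```

```text
tick [0.5757 0.1496 0.071 ] [0.0005 0.0005]
lid [0.5837 0.1837 0.0666] [0.0006 0.0006]
barc [ 0.4662 -0.1317  0.0989] [0.0002 0.0002]
collar [ 0.467  -0.1321  0.09  ] [0.0006 0.0006]
orangeTop [ 0.4238 -0.1392  0.0768] [0.0017 0.0017]
bar ends [array([ 0.4728, -0.1074]), array([ 0.4569, -0.1553])]
s orange 0 nan nan
s brass 46 358.7608695652174 242.30434782608697
t orange 5 379.8 294.2
t brass 69 377.94202898550725 279.6231884057971
pinktop [ 0.3626 -0.1127  0.3652] [0.008 0.008]m.py:18: RuntimeWarning: Mean of empty slice.
  m=cv2.inRange(h,lo,hi);y,x=np.nonzero(m);print(n,k,len(x),x.mean()+u0,y.mean()+v0)
  ret = ret.dtype.type(ret / rcount)
```

```bash
cat >> m.py <<'E'
print('----')
print('lid72',atz(*HT(198,448.5),.072),'tick72',atz(*HT(250,460),.072), 'side', atz(*HS(200,131),.072),atz(*HS(236,90),.072))
for y,x in ((440,158),(455,233)): print('fin104',atz(*HT(x,y),.104))
print('mark top', [atz(*GT(x,y),.078) for x,y in((618,488),(622,505))], 'collar',atz(*GT(611.5,426.5),.096),'body',atz(*GT(600,441),.07))
p('poletop',tri((s,395,124),(t,434,288)))
p('blender',tri((s,313,160),(t,404,202)))
p('pot',tri((s,321,103),(t,489,170)))
E
python3 m.py 2>/dev/null| sed 1,/----/d
```

```text
lid72 [0.5822324  0.18309434 0.072     ] tick72 [0.57495363 0.14939887 0.072     ] side [0.58194758 0.18776018 0.072     ] [0.57574546 0.15037446 0.072     ]
fin104 [0.58044086 0.20564316 0.104     ]
fin104 [0.57115541 0.15792995 0.104     ]
mark top [array([ 0.42915968, -0.13697911,  0.078     ]), array([ 0.41843192, -0.13936814,  0.078     ])] collar [ 0.46546703 -0.13166703  0.096     ] body [ 0.46013555 -0.12665037  0.07      ]
poletop [ 0.3949 -0.2255  0.5028] [0.011 0.011]
blender [ 0.6468 -0.1823  0.3479] [0.0028 0.0028]
pot [ 0.7094 -0.3964  0.4337] [0.0015 0.0015]
```

```bash
python3 -c "
from h import *
f=lambda n,u,v,r:cv2.resize(load(n)['img'][v-r:v+r,u-r:u+r],(400,400),interpolation=cv2.INTER_CUBIC)
cv2.imwrite('pics/c2.png',np.hstack([f('top0',379,286,20),f('side0',450-96,250,20)[:,:]]))
for n,(u0,v0,u1,v1) in dict(side0=(370,240,390,262),top0=(370,284,390,302)).items():
    im=load(n)['img'][v0:v1,u0:u1].astype(int); w=np.clip(im[...,2]-im[...,0]-60,0,None)*(im[...,2]>120); w[:, :]; y,x=np.mgrid[v0:v1,u0:u1]
    for b in zip(x[w>0],y[w>0],w[w>0]): print(n,*b)
"
```

```text
side0 370 248 32
side0 371 248 29
side0 370 249 59
side0 371 249 62
side0 372 249 55
side0 373 249 45
side0 372 250 39
side0 373 250 20
side0 374 250 40
side0 375 250 14
side0 374 251 70
side0 375 251 61
side0 374 252 28
side0 375 252 22
side0 375 253 4
side0 374 255 6
top0 383 284 8
top0 384 284 24
top0 379 293 107
top0 380 293 114
top0 379 294 69
top0 380 294 114
top0 379 295 62
top0 380 295 131
top0 381 295 57
top0 379 296 47
top0 380 296 130
top0 381 296 84
```

```bash
python3 -c "
from h import *
s,t=load('side0'),load('top0')
B=atz(t,453,293,.02);print(B,proj(t,[B[0],B[1],.43]),proj(s,[B[0],B[1],.43]),proj(s,B))
for u,v in((433,288),(480,281)): X=atz(t,u,v,.43);print(X,proj(s,X),proj(s,[X[0],X[1],0]))
"
```

```text
[ 0.43633252 -0.38315752  0.02      ] (np.float64(489.37367978479165), np.float64(271.96546857730493)) (np.float64(397.80586557178844), np.float64(120.1703317608717)) (np.float64(387.90658743860075), np.float64(218.05465948468074))
[ 0.3942533  -0.23898966  0.43      ] (np.float64(397.9507185546424), np.float64(144.45955763525308)) (np.float64(386.9799316813326), np.float64(248.94733573200529))
[ 0.4130495  -0.35817602  0.43      ] (np.float64(402.7007479670101), np.float64(125.03764824130859)) (np.float64(391.5029011417269), np.float64(227.55067855327593))
```

Emit:
{"op": "move_arm", "data": {
  "rows": [
    [0, 0, -4, 0, 0, -7, 1],
    [0, 0, -4, 0, 0, -7, 1],
    [0, 0, -4, 0, 0, -7, 1],
    [0, 0, -4, 0, 0, -7, 1],
    [0, 0, -4, 0, 0, -7, 1],
    [0, 0, -4, 0, 0, -7, 1],
    [0, 0, -4, 0, 0, -7, 1],
    [0, 0, -4, 0, 0, -7, 1],
    [0, 0, 0, 0, 0, -4.6, 1],
    [0, 0, 0, 0, 0, 0, 1],
    [0, 0, 0, 0, 0, 0, 1]
  ]
}}

```text
time: 1.02
tool_pos: [0.1852, -0.5971, 0.5695]
tool_rot: [-0.0, 0.779, 0.627, 0.0]
contact_force: [-0.3, -0.8, -1.3]
gripper_width: 1.003
grasp_force: 0.0
```

Emit:
{"op": "move_arm", "data": {
  "rows": [
    [3.53, 0.92, 0, 0, 0, 0, 1],
    [3.53, 0.92, 0, 0, 0, 0, 1],
    [3.53, 0.92, 0, 0, 0, 0, 1],
    [3.53, 0.92, 0, 0, 0, 0, 1],
    [3.53, 0.92, 0, 0, 0, 0, 1],
    [3.53, 0.92, 0, 0, 0, 0, 1],
    [3.53, 0.92, 0, 0, 0, 0, 1],
    [3.53, 0.92, 0, 0, 0, 0, 1],
    [3.53, 0.92, 0, 0, 0, 0, 1],
    [3.53, 0.92, 0, 0, 0, 0, 1],
    [3.53, 0.92, 0, 0, 0, 0, 1],
    [3.53, 0.92, 0, 0, 0, 0, 1],
    [3.53, 0.92, 0, 0, 0, 0, 1],
    [3.53, 0.92, 0, 0, 0, 0, 1],
    [3.53, 0.92, 0, 0, 0, 0, 1],
    [3.53, 0.92, 0, 0, 0, 0, 1],
    [3.53, 0.92, 0, 0, 0, 0, 1],
    [3.53, 0.92, 0, 0, 0, 0, 1],
    [3.53, 0.92, 0, 0, 0, 0, 1],
    [3.53, 0.92, 0, 0, 0, 0, 1]
  ]
}}

```text
time: 2.68
tool_pos: [0.5142, 0.0564, 0.5672]
tool_rot: [-0.002, 0.779, 0.628, -0.002]
contact_force: [0.9, 0.3, -0.3]
gripper_width: 0.997
grasp_force: 0.0
```

Emit:
{"op": "move_arm", "data": {
  "rows": [
    [3.53, 0.92, 0, 0, 0, 0, 1],
    [3.53, 0.92, 0, 0, 0, 0, 1],
    [3.53, 0.92, 0, 0, 0, 0, 1],
    [3.53, 0.92, 0, 0, 0, 0, 1],
    [0, 0, 0, 0, 0, 0, 1],
    [0, 0, 0, 0, 0, 0, 1]
  ]
}}

```text
time: 3.18
tool_pos: [0.5802, 0.1862, 0.5656]
tool_rot: [-0.002, 0.778, 0.629, -0.003]
contact_force: [-0.1, -0.7, -0.1]
gripper_width: 0.999
grasp_force: 0.0
```

Emit:
{"op": "move_arm", "data": {
  "rows": [
    [-0.2, 0.1, 4, 0, 0, 0, 1],
    [0, 0, 4, 0, 0, 0, 1],
    [0, 0, 4, 0, 0, 0, 1],
    [0, 0, 4, 0, 0, 0, 1],
    [0, 0, 4, 0, 0, 0, 1],
    [0, 0, 4, 0, 0, 0, 1],
    [0, 0, 4, 0, 0, 0, 1],
    [0, 0, 4, 0, 0, 0, 1],
    [0, 0, 4, 0, 0, 0, 1],
    [0, 0, 4, 0, 0, 0, 1],
    [0, 0, 2, 0, 0, 0, 1],
    [0, 0, 0, 0, 0, 0, 1],
    [0, 0, 0, 0, 0, 0, 1]
  ]
}}

```text
time: 4.27
tool_pos: [0.5786, 0.1813, 0.1487]
tool_rot: [-0.001, 0.779, 0.627, -0.002]
contact_force: [-0.2, -0.5, 1.4]
gripper_width: 0.998
grasp_force: 0.0
```

```bash
python3 -c "
from h import *
grab('side','s1');grab('top','t1');p=manip.state()['tool_pos'];print(p,manip.state()['tool_rot'])
f=lambda n,q:(lambda u,v:cv2.resize(load(n)['img'][v-30:v+30,u-40:u+40],(400,300),interpolation=cv2.INTER_CUBIC))(*[int(round(float(a))) for a in proj(load(n),q)])
q=[p[0],p[1],.1]; print(proj(load('s1'),q),proj(load('t1'),q))
cv2.imwrite('pics/c3.png',np.hstack([f('s1',q),f('t1',q)]))"
```

```text
[0.58129475 0.18214641 0.15287056] [0.00093787 0.77843828 0.62771836 0.00161952]
(np.float64(287.06704661001254), np.float64(298.3442077877431)) (np.float64(278.74082992206763), np.float64(242.6807179525107))
```

View pics/c3.png

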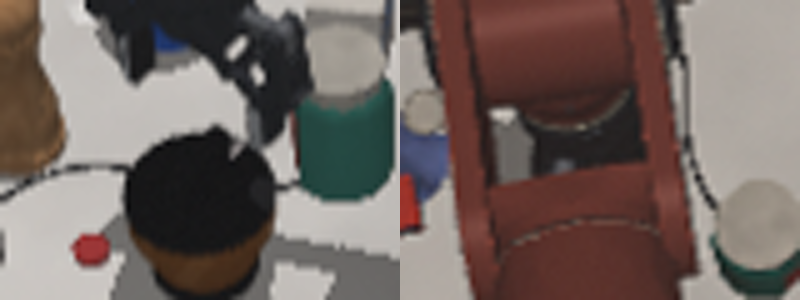

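The fingers straddle the hopper: side crop fingers at (120,50) and (275,110), fin between them. I'll descend and grip.

Emit:
{"op": "move_arm", "data": {
  "rows": [
    [0.2, 0, 2, 0, 0, 0, 1],
    [0, 0, 2, 0, 0, 0, 1],
    [0, 0, 1, 0, 0, 0, 1],
    [0, 0, 0.6, 0, 0, 0, 1],
    [0, 0, 0, 0, 0, 0, 1],
    [0, 0, 0, 0, 0, 0, 1],
    [0, 0, 0, 0, 0, 0, 1]
  ]
}}

```text
time: 4.95
tool_pos: [0.5816, 0.1847, 0.096]
tool_rot: [0.001, 0.778, 0.628, 0.001]
contact_force: [0.3, 0.3, -1.0]
gripper_width: 1.0
grasp_force: 0.0
```

Emit:
{"op": "move_arm", "data": {
  "rows": [
    [0, 0, 0, 0, 0, 0, 0.3],
    [0, 0, 0, 0, 0, 0, 0],
    [0, 0, 0, 0, 0, 0, -0.3],
    [0, 0, 0, 0, 0, 0, -1],
    [0, 0, 0, 0, 0, 0, -1],
    [0, 0, 0, 0, 0, 0, -1],
    [0, 0, 0, 0, 0, 0, -1],
    [0, 0, 0, 0, 0, 0, -1],
    [0, 0, 0, 0, 0, 0, -1],
    [0, 0, 0, 0, 0, 0, -1],
    [0, 0, 0, 0, 0, 0, -1],
    [0, 0, 0, 0, 0, 0, -1]
  ]
}}

```text
time: 5.95
tool_pos: [0.5803, 0.1845, 0.094]
tool_rot: [-0.0, 0.778, 0.628, -0.0]
contact_force: [1.0, 0.8, -2.5]
gripper_width: 0.149
grasp_force: 61.4
```

Emit:
{"op": "move_arm", "data": {
  "rows": [
    [0, 0, -1, 0, 0, 0, -1],
    [0, 0, -2, 0, 0, 0, -1],
    [0, 0, -3, 0, 0, 0, -1],
    [0, 0, -4, 0, 0, 0, -1],
    [0, 0, -4, 0, 0, 0, -1],
    [0, 0, -4, 0, 0, 0, -1],
    [0, 0, -4, 0, 0, 0, -1],
    [0, 0, -4, 0, 0, 0, -1],
    [0, 0, -3, 0, 0, 0, -1],
    [0, 0, -1.5, 0, 0, 0, -1],
    [0, 0, 0, 0, 0, 0, -1],
    [0, 0, 0, 0, 0, 0, -1]
  ]
}}

```text
time: 6.95
tool_pos: [0.5804, 0.1845, 0.399]
tool_rot: [0.0, 0.778, 0.628, 0.0]
contact_force: [-0.1, 0.3, -3.4]
gripper_width: 0.147
grasp_force: 61.3
```

Emit:
{"op": "move_arm", "data": {
  "rows": [
    [-1.4, -0.19, 0, 0, 0, 0, -1],
    [-2.78, -0.375, 0, 0, 0, 0, -1],
    [-2.78, -0.375, 0, 0, 0, 0, -1],
    [-2.78, -0.375, 0, 0, 0, 0, -1],
    [-2.78, -0.375, 0, 0, 0, 0, -1],
    [-2.78, -0.375, 0, 0, 0, 0, -1],
    [-2.78, -0.375, 0, 0, 0, 0, -1],
    [-2.78, -0.375, 0, 0, 0, 0, -1],
    [-2.78, -0.375, 0, 0, 0, 0, -1],
    [-2.78, -0.375, 0, 0, 0, 0, -1],
    [-2.78, -0.375, 0, 0, 0, 0, -1],
    [-2.78, -0.375, 0, 0, 0, 0, -1],
    [-1.38, -0.19, 0, 0, 0, 0, -1],
    [0, 0, 0, 0, 0, 3.2, -1],
    [0, 0, 0, 0, 0, 3, -1],
    [0, 0, 0, 0, 0, 0, -1],
    [0, 0, 0, 0, 0, 0, -1],
    [0, 0, 0, 0, 0, 0, -1]
  ]
}}

```text
time: 8.45
tool_pos: [0.4657, -0.132, 0.3973]
tool_rot: [-0.001, 0.811, 0.586, -0.001]
contact_force: [0.1, -0.5, -2.1]
gripper_width: 0.151
grasp_force: 61.2
```

```bash
python3 -c "
from h import *
s=manip.state();print(s['time'],s['tool_pos'],s['tool_rot'],s['contact_force'],s['ft_torque'],s['joint_pos'])
grab('side','s2');grab('top','t2')
f=lambda n,u,v:cv2.resize(load(n)['img'][v-60:v+60,u-40:u+40],(400,600),interpolation=cv2.INTER_CUBIC)
cv2.imwrite('pics/c4.png',np.hstack([f('s2',358,215),f('t2',385,285)]))
print(proj(load('s2'),s['tool_pos']),proj(load('t2'),s['tool_pos']))"
```

```text
8.45 [ 0.46565248 -0.13198573  0.39734896] [-0.00135888  0.81054905  0.58566861 -0.00081786] [ 0.07760735 -0.46879563 -2.06741975] [-0.01636428  0.00266757 -0.03871696] [-4.30065809e-01 -3.29673190e-01  1.71824358e+00 -8.63543546e-05
  1.75619317e+00 -1.10696472e-01]
(np.float64(363.2115334289285), np.float64(167.2073939963054)) (np.float64(388.5457994380032), np.float64(262.0736575030935))
```

View pics/c4.png

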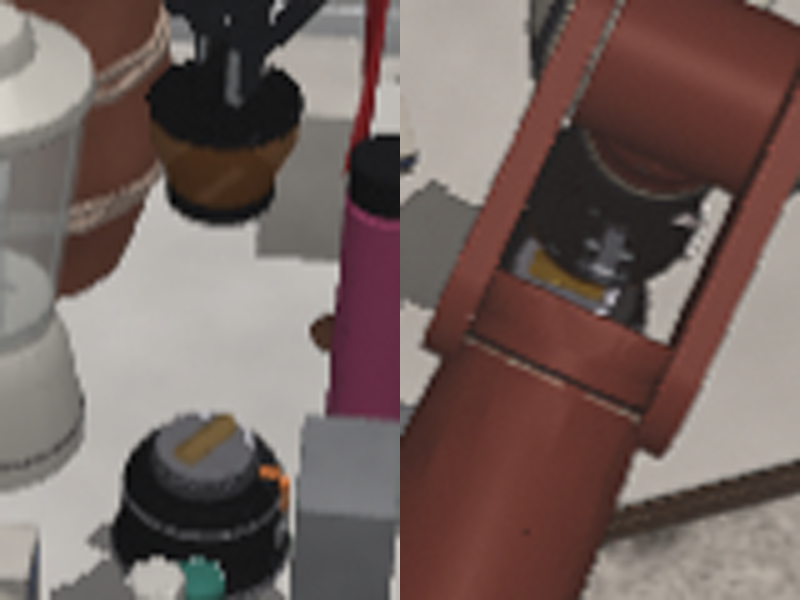

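```bash
python3 -c "
from h import *
d=load('s2');th=np.linspace(0,2*np.pi,181)
def ext(c,r,z,u0=318,v0=155):
    P=np.array([proj(d,[c[0]+r*np.cos(a),c[1]+r*np.sin(a),z]) for a in th]); P=(P-[u0,v0]+.5)*5-.5
    return np.round([P[:,0].min(),P[:,0].max(),P[:,1].min(),P[:,1].max()],0)
b=.3973-.094
c=(.4657,-.132)
print('lid',ext(c,.0465,b+.072),'foot',ext(c,.032,b))
for z in (.094+.002,): print('collar',ext(c,.033,z))
print('body',ext(c,.0625,0))
"
```

```text
lid [148. 305.  51. 140.] foot [169. 274. 161. 224.]
collar [159. 258. 408. 475.]
body [113. 293. 481. 608.]
```

```bash
python3 -c "
from h import *
def pca(m):
    y,x=np.nonzero(m);w=m[y,x].astype(float);p=np.c_[x,y];c=(p*w[:,None]).sum(0)/w.sum();C=((p-c)*w[:,None]).T@(p-c);l,V=np.linalg.eigh(C);v=V[:,1];return c,np.degrees(np.arctan2(v[1],v[0]))%180
for n,(u0,v0,u1,v1) in dict(side0=(340,228,376,256),top0=(364,265,392,289)).items():
    d=load(n);im=d['img'].astype(float)[v0:v1,u0:u1]; w=np.clip((im[...,2]-im[...,0]-35),0,80); c,a=pca(w); print(n,c+[u0,v0],a)
    for yaw in (64,68,72,76,80):
        cc=np.array([.4655,-.132,.107]);e=np.array([np.cos(np.radians(yaw)),np.sin(np.radians(yaw)),0]);f=np.array([-e[1],e[0],0])
        m=np.zeros((480*4,640*4),np.uint8)
        def q(s,t,z): u,v=proj(d,cc+.024*s*e+.008*t*f+[0,0,z]); return [u*4+1.5,v*4+1.5]
        pts=np.array([q(s,t,z) for s in(-1,1) for t,z in((-1,-.012),(1,-.012),(-1,-.006),(1,-.006),(-.3,0),(.3,0))],np.int32)
        cv2.fillConvexPoly(m,cv2.convexHull(pts),1); m=cv2.resize(m.astype(np.float32),(640,480),interpolation=cv2.INTER_AREA)
        print(yaw,*pca(m))
"
```

```text
side0 [363.58238958 244.62655719] 28.90378394772128
64 [359.33479789 242.06151142] 148.5421815271075
68 [359.38593327 242.12533814] 144.50975156808764
72 [359.36837456 242.10689046] 140.40146592904765
76 [359.40324032 242.03960396] 137.40361431272981
80 [359.33830382 241.94315005] 131.45016482295216
top0 [378.03932698 279.58564768] 21.19791902575591
64 [377.97081851 279.63772242] 26.126533738396347
68 [378.03230438 279.70782484] 22.529166057994217
72 [377.93675334 279.67955025] 18.539796628654244
76 [378.01730104 279.6283737 ] 13.981026836933324
80 [377.98105263 279.62385965] 10.198157340823968
```

```bash
python3 -c "
from h import *
d=load('side0')
for n in('side0','s2'):
  for th in(25,35,45):
    im=load(n)['img'].astype(float)[230:254,345:369]; w=np.clip(im[...,2]-im[...,0]-th,0,60); y,x=np.nonzero(w);W=w[y,x];p=np.c_[x,y];c=(p*W[:,None]).sum(0)/W.sum();l,V=np.linalg.eigh(((p-c)*W[:,None]).T@(p-c));v=V[:,1];print(n,th,c+[345,230],np.degrees(np.arctan2(v[1],v[0]))%180)
# mark: project rim point at r=.045,z=.078 & r=.0625.. for yaw
t=load('top0')
c=np.array([.4655,-.132])
for g in (3,6,9,12,15):
    a=np.radians(g+180);f=lambda r,z:[c[0]+r*np.cos(a),c[1]+r*np.sin(a),z]
    print(g,*[np.round(proj(k,f(r,z)),1) for k in(t,d) for r,z in((.04,.08),(.052,.078),(.056,.07))])
"
```

```text
side0 25 [359.01946903 242.00283186] 143.34446231548176
side0 35 [359.13098237 241.92485306] 143.29920098518355
side0 45 [359.23567921 241.84397163] 143.36788385098748
s2 25 [358.9574928  242.28386167] 143.40774510192927
s2 35 [359.04283966 242.20930233] 143.51991456710337
s2 45 [359.3372093 242.0494186] 142.9969735101789
3 [378.4 293.2] [378.5 297.1] [378.4 298.7] [370.6 249. ] [374.  250.3] [375.  252.3]
6 [379.  293.2] [379.4 297.1] [379.3 298.6] [370.7 248.6] [374.2 249.7] [375.2 251.7]
9 [379.7 293.1] [380.3 297. ] [380.2 298.5] [370.8 248.2] [374.4 249.2] [375.4 251.1]
12 [380.3 293. ] [381.1 296.8] [381.1 298.4] [370.9 247.8] [374.5 248.6] [375.5 250.5]
15 [381.  292.9] [381.9 296.6] [382.  298.2] [371.  247.4] [374.5 248.1] [375.6 249.9]
```

Emit:
{"op": "move_arm", "data": {
  "rows": [
    [0, 0, 2, 0, 0, 2.5, -1],
    [0, 0, 2.5, 0, 0, 0, -1],
    [0, 0, 2.5, 0, 0, 0, -1],
    [0, 0, 2.5, 0, 0, 0, -1],
    [0, 0, 2.5, 0, 0, 0, -1],
    [0, 0, 2.5, 0, 0, 0, -1],
    [0, 0, 2, 0, 0, 0, -1],
    [0, 0, 1.5, 0, 0, 0, -1],
    [0, 0, 0.5, 0, 0, 0, -1],
    [0, 0, 0, 0, 0, 0, -1],
    [0, 0, 0, 0, 0, 0, -1],
    [0, 0, 0, 0, 0, 0, -1]
  ]
}}

```text
time: 9.55
tool_pos: [0.467, -0.1324, 0.216]
tool_rot: [0.001, 0.823, 0.567, 0.001]
contact_force: [0.9, -0.0, -2.3]
gripper_width: 0.152
grasp_force: 61.1
```

Emit:
{"op": "move_arm", "data": {
  "rows": [
    [0, -0.1, 0.4, 0, 0, 0, -1],
    [0, 0, 0.3, 0, 0, 0, -1],
    [0, 0, 0.2, 0, 0, 0, -1],
    [0, 0, 0.1, 0, 0, 0, -1],
    [0, 0, 0.1, 0, 0, 0, -1],
    [0, 0, 0, 0, 0, 0, -1],
    [0, 0, 0, 0, 0, 0, -1]
  ]
}}

```text
time: 10.13
tool_pos: [0.4653, -0.1317, 0.2033]
tool_rot: [0.0, 0.823, 0.567, 0.0]
contact_force: [-0.3, -0.5, -1.9]
gripper_width: 0.151
grasp_force: 61.3
```

Emit:
{"op": "move_arm", "data": {
  "rows": [
    [0, 0, 0.1, 0, 0, 0, -1],
    [0, 0, 0.1, 0, 0, 0, -1],
    [0, 0, 0.1, 0, 0, 0, -1],
    [0, 0, 0, 0, 0, 0, -1],
    [0, 0, 0, 0, 0, 0, -1]
  ]
}}

```text
time: 10.55
tool_pos: [0.4652, -0.1317, 0.2002]
tool_rot: [-0.0, 0.823, 0.567, -0.0]
contact_force: [0.1, 0.0, -2.2]
gripper_width: 0.154
grasp_force: 61.3
```

No contact yet at 0.200, so the slot appears to be entering.

Emit:
{"op": "move_arm", "data": {
  "rows": [
    [0, 0, 0.1, 0, 0, 0, -1],
    [0, 0, 0.1, 0, 0, 0, -1],
    [0, 0, 0.1, 0, 0, 0, -1],
    [0, 0, 0, 0, 0, 0, -1],
    [0, 0, 0, 0, 0, 0, -1]
  ]
}}

```text
time: 10.97
tool_pos: [0.4652, -0.1317, 0.1972]
tool_rot: [-0.0, 0.823, 0.567, -0.0]
contact_force: [0.5, 0.3, -1.3]
gripper_width: 0.153
grasp_force: 61.3
```

Emit:
{"op": "move_arm", "data": {
  "rows": [
    [0, 0, 0.1, 0, 0, 0, -1],
    [0, 0, 0.1, 0, 0, 0, -1],
    [0, 0, 0, 0, 0, 0, -1],
    [0, 0, 0, 0, 0, 0, -1]
  ]
}}

```text
time: 11.3
tool_pos: [0.4652, -0.1317, 0.1952]
tool_rot: [-0.0, 0.823, 0.567, -0.0]
contact_force: [-0.4, -0.7, -1.8]
gripper_width: 0.154
grasp_force: 61.2
```

Emit:
{"op": "move_arm", "data": {
  "rows": [
    [0, 0, 0.1, 0, 0, 0, -1],
    [0, 0, 0.1, 0, 0, 0, -1],
    [0, 0, 0, 0, 0, 0, -1],
    [0, 0, 0, 0, 0, 0, -1]
  ]
}}

```text
time: 11.63
tool_pos: [0.4652, -0.1317, 0.1932]
tool_rot: [-0.0, 0.823, 0.567, -0.0]
contact_force: [0.7, -0.3, -1.6]
gripper_width: 0.155
grasp_force: 61.2
```

Emit:
{"op": "move_arm", "data": {
  "rows": [
    [0, 0, 0.1, 0, 0, 0, -1],
    [0, 0, 0.1, 0, 0, 0, -1],
    [0, 0, 0.1, 0, 0, 0, -1],
    [0, 0, 0, 0, 0, 0, -1],
    [0, 0, 0, 0, 0, 0, -1]
  ]
}}

```text
time: 12.05
tool_pos: [0.4652, -0.1317, 0.1902]
tool_rot: [-0.0, 0.823, 0.567, -0.0]
contact_force: [0.7, 1.1, -1.8]
gripper_width: 0.154
grasp_force: 61.2
```

Emit:
{"op": "move_arm", "data": {
  "rows": [
    [0, 0, 0.1, 0, 0, 0, -1],
    [0, 0, 0, 0, 0, 0, -1],
    [0, 0, 0, 0, 0, 0, -1]
  ]
}}

```text
time: 12.3
tool_pos: [0.4654, -0.1318, 0.1898]
tool_rot: [0.0, 0.823, 0.567, 0.0]
contact_force: [-0.4, 0.3, 0.6]
gripper_width: 0.156
grasp_force: 61.6
```

Emit:
{"op": "move_arm", "data": {
  "rows": [
    [0, 0, 0, 0, 0, 0, -1],
    [0, 0, 0, 0, 0, 0, -1],
    [0, 0, 0.017, 0, 0, 5, -1],
    [0, 0, 0.017, 0, 0, 5, -1],
    [0, 0, 0.017, 0, 0, 5, -1],
    [0, 0, 0.017, 0, 0, 5, -1],
    [0, 0, 0, 0, 0, 0, -1],
    [0, 0, 0, 0, 0, 0, -1]
  ]
}}

```text
time: 12.97
tool_pos: [0.4658, -0.1318, 0.1893]
tool_rot: [0.001, 0.909, 0.417, 0.001]
contact_force: [1.2, 0.9, 2.3]
gripper_width: 0.154
grasp_force: 61.8
```

Emit:
{"op": "move_arm", "data": {
  "rows": [
    [0, 0, 0.017, 0, 0, 5, -1],
    [0, 0, 0.017, 0, 0, 5, -1],
    [0, 0, 0.017, 0, 0, 5, -1],
    [0, 0, 0.017, 0, 0, 5, -1],
    [0, 0, 0.017, 0, 0, 5, -1],
    [0, 0, 0.017, 0, 0, 5, -1],
    [0, 0, 0, 0, 0, 0, -1],
    [0, 0, 0, 0, 0, 0, -1]
  ]
}}

```text
time: 13.63
tool_pos: [0.4657, -0.1315, 0.188]
tool_rot: [-0.0, 0.986, 0.168, 0.001]
contact_force: [0.7, 1.4, 3.3]
gripper_width: 0.151
grasp_force: 61.9
```

```bash
python3 -c "
from h import *
s=manip.state();print(s['time'],s['tool_pos'],s['tool_rot'],s['contact_force'],s['ft_torque'])
grab('side','s3');grab('top','t3')
f=lambda n,u,v:cv2.resize(load(n)['img'][v-30:v+30,u-20:u+20],(400,600),interpolation=cv2.INTER_CUBIC)
cv2.imwrite('pics/c5.png',np.hstack([f('s3',366,235),f('t3',380,285)]))"
```

```text
13.6333 [ 0.4656609  -0.13149902  0.18801746] [-2.08167391e-04  9.85804400e-01  1.67896489e-01  6.40689173e-04] [0.65451199 1.41781726 3.30285339] [ 0.52218347 -0.199191    0.25840052]
```

View pics/c5.png

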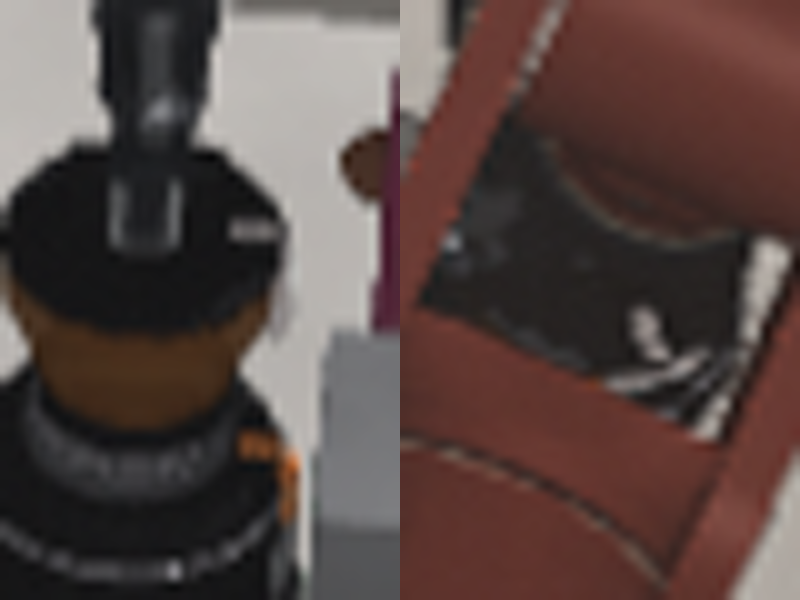

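```bash
python3 -c "
from h import *
s,t=load('s3'),load('t3');c=np.array([.4655,-.132])
S=lambda x,y:(s,346+(x+.5)/10-.5,205+(y+.5)/10-.5); T=lambda x,y:(t,360+(x-399.5)/10-.5,255+(y+.5)/10-.5)
def az(n,q,z):
    X=atz(*q,z);v=X[:2]-c;print(n,X.round(4),np.linalg.norm(v).round(4),(np.degrees(np.arctan2(v[1],v[0]))-180).round(1)%360)
az('tick s',S(256,230),.166);az('tick t',T(645,332),.166)
for z in(.076,.078,.08): az('mark s shoulder',S(258,446),z)
for x,y in((285,465),(290,490),(290,510)):
  for z in(.066,.07,.074): az('mark front',S(x,y),z)
X=tri(S(256,230),T(645,332));print(X)
for g in(0,4,8,12):
    a=np.radians(180+g); print(g,[np.round((np.array(proj(s,[c[0]+.056*np.cos(a),c[1]+.056*np.sin(a),z]))-[346,205]+.5)*10-.5) for z in(.064,.07,.076)])
"
```

```text
tick s [ 0.4313 -0.1427  0.166 ] 0.0358 17.399999999999977
tick t [ 0.431  -0.1433  0.166 ] 0.0363 18.19999999999999
mark s shoulder [ 0.4241 -0.1386  0.076 ] 0.0419 9.0
mark s shoulder [ 0.4235 -0.1365  0.078 ] 0.0422 6.100000000000023
mark s shoulder [ 0.4229 -0.1345  0.08  ] 0.0426 3.3000000000000114
mark front [ 0.4155 -0.1434  0.066 ] 0.0512 12.899999999999977
mark front [ 0.4144 -0.1393  0.07  ] 0.0516 8.199999999999989
mark front [ 0.4133 -0.1352  0.074 ] 0.0523 3.5
mark front [ 0.4102 -0.1325  0.066 ] 0.0553 0.5
mark front [ 0.4091 -0.1284  0.07  ] 0.0565 356.3
mark front [ 0.408  -0.1243  0.074 ] 0.058 352.4
mark front [ 0.4072 -0.1233  0.066 ] 0.059 351.5
mark front [ 0.4061 -0.1192  0.07  ] 0.0607 347.9
mark front [ 0.405  -0.1152  0.074 ] 0.0627 344.5
(array([ 0.43130798, -0.14337344,  0.16541913]), [np.float64(0.0002189810436631365), np.float64(0.0002189810436630004)])
0 [array([291., 496.]), array([292., 483.]), array([293., 470.])]
4 [array([294., 488.]), array([296., 475.]), array([297., 462.])]
8 [array([297., 480.]), array([298., 467.]), array([299., 454.])]
12 [array([299., 473.]), array([300., 460.]), array([301., 447.])]
```

```bash
python3 -c "
from h import *
d=load('top0');im=d['img'].astype(float);w=im[...,2]-im[...,0];print(w[290:301,374:387].astype(int))
c=np.array([.4655,-.132])
for v in range(292,298):
    q=np.clip(w[v,376:385]-8,0,None);u=(q*np.arange(376,385)).sum()/q.sum()
    print(v,u.round(2),[((np.degrees(np.arctan2(*(atz(d,u,v,z)[:2]-c)[::-1]))-180)%360).round(1) for z in(.074,.079,.084)], np.linalg.norm(atz(d,u,v,.079)[:2]-c).round(4))
# top-view grinder body circle centre check via collar (bright) centroid
"
```

```text
[[ -1  -1   0  -2  -2  -2  -1  -1   2   0   2   3   3]
 [  0  -1  -1  -1  -6  -7  -5  -2   1   3   2   3   4]
 [  2   3   2   0  12  49  52   7   0   0   2   1   2]
 [  3   3   1  -1  61 167 174  48  -3   0   2   1   3]
 [  2   3   2  -2  21 129 174  63  -7   0   3   4   4]
 [  3   3   1   0  10 122 191 117  -7   1   4   3   2]
 [  3   3   5   2   0 107 190 144  -4   3   3   0  -2]
 [  4   4   4   3   0  -4  -7  -6  -1   3   2   1   3]
 [  4   5   3   3   3   1   0   1   3   4   4   2   3]
 [  4   4   3   3   2   2   4   3   3   3   2   3   3]
 [  3   3   3   4   3   3   3   3   3   2   4   3   3]]
292 379.45 [np.float64(9.9), np.float64(9.0), np.float64(8.1)] 0.0363
293 379.46 [np.float64(9.1), np.float64(8.3), np.float64(7.5)] 0.0394
294 379.74 [np.float64(9.6), np.float64(8.8), np.float64(8.0)] 0.0427
295 379.98 [np.float64(9.8), np.float64(9.1), np.float64(8.4)] 0.0459
296 380.09 [np.float64(9.5), np.float64(8.8), np.float64(8.2)] 0.049
297 nan [np.float64(nan), np.float64(nan), np.float64(nan)] nan<string>:6: RuntimeWarning: invalid value encountered in scalar divide
```

Emit:
{"op": "move_arm", "data": {
  "rows": [
    [0, 0, 0.016, 0, 0, 4, -1],
    [0, 0, 0.016, 0, 0, 3.7, -1],
    [0, 0, 0.008, 0, 0, 2, -1],
    [0, 0, 0, 0, 0, 0, -1],
    [0, 0, 0, 0, 0, 0, -1],
    [0, 0, 0, 0, 0, 0, -1],
    [0, 0, 0, 0, 0, 0, -1]
  ]
}}

```text
time: 14.32
tool_pos: [0.4655, -0.1315, 0.1874]
tool_rot: [-0.0, 0.997, 0.083, 0.0]
contact_force: [2.6, 4.3, 3.1]
gripper_width: 0.152
grasp_force: 62.0
```

```bash
python3 -c "
from h import *
s=manip.state();q=s['tool_rot'];print(s['tool_pos'],2*np.degrees(np.arctan2(q[2],q[1])),s['contact_force'])
grab('side','s4');grab('top','t4')
f=lambda n,u,v:cv2.resize(load(n)['img'][v-30:v+30,u-20:u+20],(400,600),interpolation=cv2.INTER_CUBIC)
cv2.imwrite('pics/c6.png',np.hstack([f('s4',366,235),f('t4',380,285)]))"
```

```text
[ 0.46552773 -0.13150761  0.18739074] 9.496439606612213 [2.55805966 4.33044822 3.13682132]
```

View pics/c6.png

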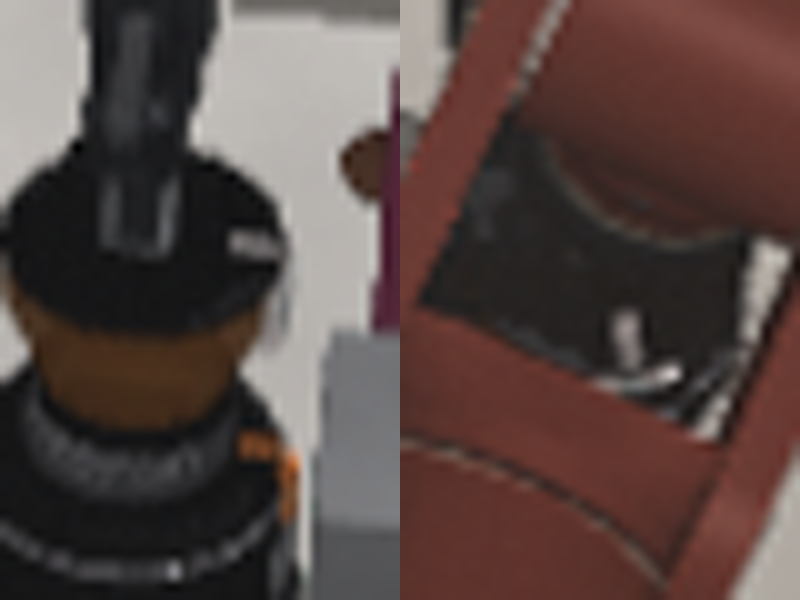

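```bash
python3 -c "
from h import *
s,t=load('s4'),load('t4');c=np.array([.4655,-.132])
S=(s,346+25.65-.5,205+24.35-.5); T=(t,360+22.75-.5,255+33.85-.5)
for q in(S,T):
    v=atz(*q,.166)[:2]-c;print(np.linalg.norm(v),np.degrees(np.arctan2(v[1],v[0]))%360-180)
im=s['img'].astype(float)
for n,u0,v0,u1,v1,f in(('orange',368,246,377,260,lambda i:i[...,2]-i[...,0]),):
    print((f(im)[v0:v1,u0:u1]).astype(int))
"
```

```text
0.036482937568426854 7.213471000758062
0.03682755566110389 9.260183905771413
[[  0  -1  -1  -1   0   7   7   8   8]
 [ -2  -1  -2  -1  -1   2   7   7   8]
 [ -1   5  49  48  36  29   5   7   7]
 [ -2  14  72  71  69  57  30  21   7]
 [ -2   8  50  48  66  51  66  74   8]
 [  0  -1   0  -1   0  24  80 118   8]
 [  0  -1  -1  -1   0  23  81  71   7]
 [  0  -1  -1  -1  -1   5  65  63   7]
 [ -1   0  -1   0  -1   3  50  56   9]
 [  0  -1   0  -1   0   1  68  50   7]
 [ -1  -1  -1  -1  -2   0  62  35   7]
 [  0  -1  -1  -3  -2   1  22   8   7]
 [ -1  -1  -1  -2  -1  -1  -2   1   9]
 [ -1  -3  -2  -1  -2  -1  -2   3   8]]
```

Emit:
{"op": "move_arm", "data": {
  "rows": [
    [0, 0, -0.03, 0, 0, 0, -1],
    [0, 0, -0.03, 0, 0, 0, -1],
    [0, 0, 0, 0, 0, 0, -0.4],
    [0, 0, 0, 0, 0, 0, -0.2],
    [0, 0, 0, 0, 0, 0, 0],
    [0, 0, 0, 0, 0, 0, 0],
    [0, 0, 0, 0, 0, 0, 0],
    [0, 0, 0, 0, 0, 0, 0],
    [0, 0, 0, 0, 0, 0, 0]
  ]
}}

```text
time: 15.17
tool_pos: [0.4651, -0.1319, 0.1877]
tool_rot: [0.0, 0.997, 0.082, -0.0]
contact_force: [-0.4, -0.1, -0.1]
gripper_width: 0.501
grasp_force: 0.0
```

Emit:
{"op": "move_arm", "data": {
  "rows": [
    [0, 0, -0.5, 0, 0, 0, 0],
    [0, 0, -1, 0, 0, 0, 0],
    [0, 0, -2, 0, 0, 0, 0],
    [0, 0, -3, 0, 0, 0, 0],
    [0, 0, -4, 0, 0, 0, 0],
    [0, 0, -4, 0, 0, 0, 0],
    [0, 0, -4, 0, 0, 0, 0],
    [0, 0, -4, 0, 0, 0, 0],
    [0, 0, -4, 0, 0, 0, 0],
    [0, 0, -2, 0, 0, 0, 0],
    [0, 0, 0, 0, 0, 0, 0],
    [0, 0, 0, 0, 0, 0, 0]
  ]
}}

```text
time: 16.17
tool_pos: [0.4654, -0.1318, 0.4756]
tool_rot: [0.001, 0.997, 0.082, 0.002]
contact_force: [-1.0, 0.4, -1.8]
gripper_width: 0.498
grasp_force: 0.0
```

```bash
python3 -c "
from h import *
s=manip.state();print(s['time'],s['tool_pos'],s['contact_force'])
grab('side','s5');grab('top','t5')
f=lambda n,u,v:cv2.resize(load(n)['img'][v-30:v+30,u-20:u+20],(400,600),interpolation=cv2.INTER_CUBIC)
cv2.imwrite('pics/c7.png',np.hstack([f('s5',366,235),f('t5',380,285)]))"
```

```text
16.1667 [ 0.46539682 -0.13180922  0.4756428 ] [-1.03557496  0.42184798 -1.77955691]
```

View pics/c7.png

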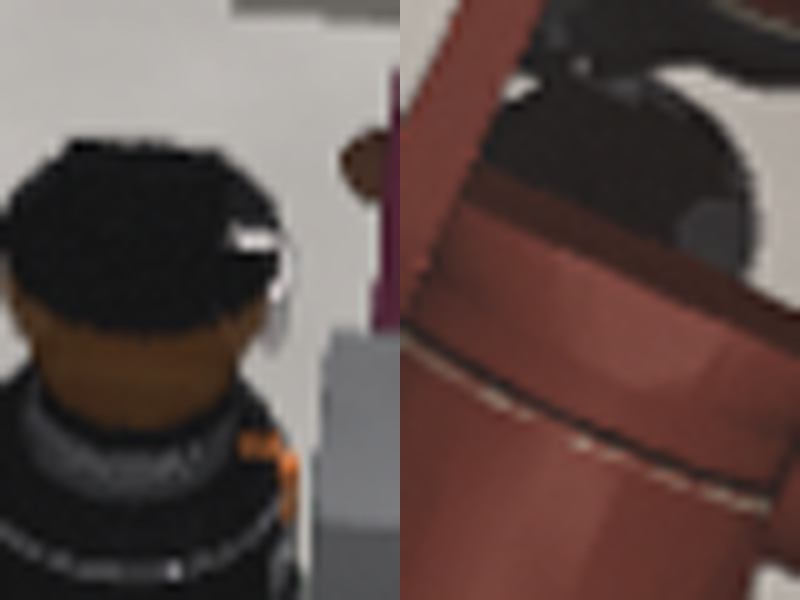

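The hopper sits upright and seated, with the tick at (256,238) in the side crop and the orange mark at (260,446). The arm hides the top view, so I'll swing it aside and measure the tick angle properly.

Emit:
{"op": "move_arm", "data": {
  "rows": [
    [0.6, -3.7, -1, 0, 0, 0, 0],
    [0.6, -3.7, -1, 0, 0, 0, 0],
    [0.6, -3.7, -1, 0, 0, 0, 0],
    [0.6, -3.7, 0, 0, 0, 0, 0],
    [0.6, -3.7, 0, 0, 0, 0, 0],
    [0.6, -3.7, 0, 0, 0, 0, 0],
    [0.6, -3.7, 0, 0, 0, 0, 0],
    [0.6, -3.7, 0, 0, 0, 0, 0],
    [0.6, -3.7, 0, 0, 0, 0, 0],
    [0, 0, 0, 0, 0, 0, 0],
    [0, 0, 0, 0, 0, 0, 0]
  ]
}}

```text
time: 17.18
tool_pos: [0.4633, 0.2071, 0.5002]
tool_rot: [0.001, 0.996, 0.084, -0.002]
contact_force: [0.2, -1.1, -0.0]
gripper_width: 0.497
grasp_force: 0.0
```

```bash
python3 -c "
from h import *
grab('side','s6');grab('top','t6')
f=lambda n,u,v:cv2.resize(load(n)['img'][v-30:v+30,u-20:u+20],(400,600),interpolation=cv2.INTER_CUBIC)
cv2.imwrite('pics/c8.png',np.hstack([f('s6',366,235),f('t6',380,285)]))"
```

```text
(no output)
```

View pics/c8.png

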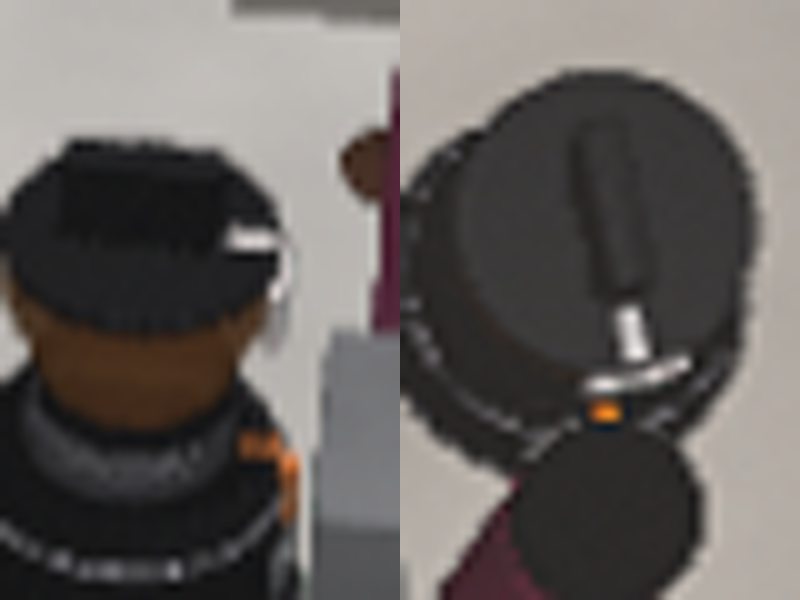

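```bash
python3 -c "
from h import *
s,t=load('s6'),load('t6');c=np.array([.4655,-.132])
def A(q,z,cc=c): v=atz(*q,z)[:2]-cc;return np.linalg.norm(v).round(4),(np.degrees(np.arctan2(v[1],v[0]))%360-180).round(1)
S=lambda x,y:(s,346+(x+.5)/10-.5,205+(y+.5)/10-.5); T=lambda x,y:(t,360+(x-399.5)/10-.5,255+(y+.5)/10-.5)
# lid circle centre
print('lid',atz(*T(606,222),.166),'tick',A(S(252,240),.166),A(T(632,333),.166))
a,b=atz(*T(601,125),.198),atz(*T(629,290),.198);print('fin az',np.degrees(np.arctan2(*(a-b)[:2][::-1])))
print('window centre', A(T(637,376),.158))
for z in(.074,.079): print('mark',A(T(606,411),z))
"
```

```text
lid [ 0.46422136 -0.1320723   0.166     ] tick (np.float64(0.035), np.float64(9.1)) (np.float64(0.0356), np.float64(12.1))
fin az 8.822195562081129
window centre (np.float64(0.0477), np.float64(11.6))
mark (np.float64(0.0474), np.float64(10.0))
mark (np.float64(0.048), np.float64(9.3))
```

```bash
python3 -c "
from plant import manip
print(manip.job_done())"
```

```text
the job is handed in; nothing more can be done
None
```

The hopper is home on the drive bar and screwed down, with its window about 1–2° short of the orange mark by my camera measurements (8° allowed). It is released, with the arm clear, and the job is handed in; no verdict came back.

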